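# Take the red file out of the barred file rack

## Robot

A 6-joint arm with a two-finger parallel gripper is mounted at the origin on the work surface. World frame = base frame: x ahead of the robot, y to its left, z up, the work surface at z = 0. Lengths are in m, angles in degrees, forces in N, time in s.
With the tool pointing down it reaches from about 0.3 to 0.75 m from the base axis. Payload 8.5 kg.
Tool frame: the origin (TCP) lies at the very end of the fingers, on their centre line; the grasp point (between the pads) lies 19 mm behind it; x points along the fingers, y is the direction in which the jaws open and shut, and the axes are right-handed (so a half turn about x gives the same grasp; the last joint's range is limited). The gripper opens to 85 mm and grips with 20 to 120 N. Pads are 22 mm wide; open, the fingers measure 114 mm over their backs; the gripper's body (76 mm by 85 mm) begins 54 mm behind the grasp point. The pads swing forward as they close: fully open they stand 13 mm farther back than shut.
Start: joints at [61.805, 21.807, 74.336, -0, 83.858, -12.336], TCP at [0.15, 0.529, 0.207] pointing down, gripper open.
Joint ranges: [-178.18, 178.18], [-50.72, 133.34], [12.68, 142.11], [-81.47, 261.47], [9.98, 163.14], [-165.26, 165.26]. Speed limits (degrees/s): [136.94, 136.94, 180, 180, 180, 180].

## Interface

Orientations are given as a 3x3 rotation matrix whose columns are the frame's x, y, z axes.
In Python, from rig import sensors, cams, env gives the robot as it stands.
- The arm moves only by the shell command python3 -m crank 'ROWS' [FORCE]. ROWS is a JSON object of lists of equal length, an entry for each row: "hand": the closure in counts, from 0 (fully open) to 255 (shut); "translation": the shift along the tool's x, y, z in m, a list of three; "dr": the turn, a rotation vector about the tool's x, y, z in rad, a list of three. A call has 1 to 5 rows; each row is the pose to reach, as a shift and turn from the pose commanded when the call began, along the tool's axes at that moment; what a row does not reach only later rows make up. A row lasts 1/10 s, in which the tool goes at most 50 mm and 8.59 degrees, less where a joint would pass 70% of its speed; a pose out of reach is approached as far as the arm can. A call with a gripper value outside its range is refused whole. The fingers move at their own pace and stop on an object; FORCE is the grip in N (left out, the last holds). Time passes only in rows, so rows that repeat a pose let the fingers close. It gives the time, the measured TCP pose, the force and the opening at its end, in the units of the state.
- sensors.observe(): the state, without advancing time (a new reading comes with each control period).
- cams.get_image(name): name is "scene" or "side" or "wrist"; returns (picture, depth): 384x512x3 uint8, blue, green, red; 384x512 float32, m along the optical axis (not along the pixel's ray), 0 where there is no reading.
- cams.calibration(name): a dict with "vertical_fov" (degrees; the focal length in pixels is half the picture's height over the tangent of half this angle, whatever the lens; pixels are square), "cx", "cy" (the principal point, pixels), "distortion" ([k1, k2, p1, p2, k3] as OpenCV has them; the pictures are not rectified), "extrinsics" (4x4, takes a point from camera to world coordinates). Camera axes: x right, y down, z forward; pixel columns grow to the right and rows downward; lengths in m; the calibration is good to about 2 mm. A picture is of the moment at which its call begins: read the wrist's pose just before it. calibration takes no time and is no camera call; for the wrist camera it gives the pose at the moment of the call.
- env.close_job(): hands the job in, once; it reports no verdict.
The state is a dict: "time_s": time; "q": joint angles; "qvel": joint speeds; "joint_efforts": joint torques, N m; "position": TCP position; "tool_rot": TCP orientation; "ft_force": force on the tool from outside, world axes, zero at the start; "wrist_torque": the same for the moment, N m; "grip_width": finger opening in m.
Only numpy, scipy, OpenCV 4.12 (cv2) and the standard library are available. Lean on these libraries where they do the work, as an engineer would, in place of code of your own. Each camera call takes 0.05 s, during which the arm holds its last target. There are 200 camera calls.

## Task

In the ski workshop, lift the retaining bar by its black grip out of its two dark steel brackets and lay it flat on the bare bench, clear of the rack and of the green mat. Then take the red-handled file out of the rack and lay it lengthwise on the green mat, with the whole file on the mat. Set both down gently, without dropping them, and leave the other files in the rack and the jar and the brush where they are.

Things in the scene. Friction and masses are not known exactly. Their poses are not given: they have to be found in the camera images.
- rack: Plywood file rack, fixed: board 230 (x) x 320 (y) x 16 mm; origin under its centre, on the bench. Three files lie along x, 72 mm apart in y, in any order, blades to +x, undersides 40 and tops 74 mm above the bench, on two notched rests (x -75 and +55 mm, 20 mm thick, up to 66 mm high). Stop strip at x 110 mm, 66 mm high. Two dark open-topped brackets at x -20, y -140 and +140 mm, 93 mm high.
- bar: Loose aluminium retaining bar, 16 (x) x 320 (y) x 14 (z) mm, about 0.22 kg, black grip on the middle of its top. Origin: centre of its underside. It lies along the rack's y in the brackets' slots (24 mm wide, 14 mm deep, open above), 5 mm over the files' handles, and comes out straight up.
- bar_grip (a point): Centre of the bar's black grip: an upright block 18 mm wide (x) x 50 mm along the bar (y) x 35 mm tall (z); 31.5 mm above the bar's underside. Take it from above, across its 18 mm width. Axes are the bar's: y along the bar, z up.
- red_file: The file to take out: body frame with x along the file towards the blade tip, z up; origin on the line of the handle's underside, where handle and blade meet.
- red_grip (a point): Grip point of the red-handled file, near its centre of mass. Red handle 100 mm long, 26 wide, 34 tall; this point is 20 mm behind its front end, 17 mm above its underside. Steel blade 100 x 22 x 6 mm goes on from the handle's front at half height. x points along the file to the blade tip (120 mm away; the butt is 80 mm the other way), z up. About 0.15 kg.
- blue_grip (a point): Same kind of file, blue handle, same size and layout; this point is the grip point, as on the red file. A bystander: it stays in the rack.
- yellow_grip (a point): Same kind of file, yellow handle, same size and layout; this point is the grip point, as on the red file. A bystander: it stays in the rack.
- mat: Green mat fixed flat on the bench, 280 (x) x 180 (y) x 3 mm thick, to the robot's left of the rack. Origin: centre of its underside; x along its length. On the rack's other side (the robot's right) a strip of bare bench at least 130 mm wide lies free beside the rack board.
- jar_center (a point): Small white jar with a blue cap, 48 mm across, 55 mm tall, on the bench at the robot's far right; its centre. A bystander.
- brush_center (a point): Wooden brush with black bristles, 50 x 130 x 45 mm, on the bench at the robot's far right; its centre. A bystander.
Mind the look-alikes: they are no part of the job. What is shaped like the red_file but pink is not meant.

How it is judged:
By the outcome, as a careful person would: the job done as asked, in the order asked, and still so for the second after the job is handed in, with the robot touching nothing.
It also fails if it takes over 54 s, if anything falls off the work surface, if the arm or the gripper's body presses on something with over 40 N, if the wrist force passes 120 N, or if a joint passes its speed limit or range.

## Working session

There is one attempt and no reset: what is moved stays moved. The work goes in short steps, Python scripts to look and compute and a shell command to move; the robot and the scene stay as the last step left them, time stands still between calls to the robot, and variables do not carry over. Pictures are saved under pics/ and viewed, about 8 in all and at most 12, crops included, and the job is handed in when it is done.

```bash
ls; mkdir -p pics; cat > h.py <<'E'
import numpy as np, cv2
from rig import sensors, cams, env
def K(c):
    f=192/np.tan(np.radians(c["vertical_fov"])/2); return np.array([[f,0,c["cx"]],[0,f,c["cy"]],[0,0,1.]])
def grab(n,save=None):
    c=cams.calibration(n); im,d=cams.get_image(n)
    if save: cv2.imwrite("pics/"+save,im)
    return c,im,d
def rays(c,uv):
    p=cv2.undistortPoints(np.float64(uv).reshape(-1,1,2),K(c),np.array(c["distortion"]))[:,0]
    T=np.array(c["extrinsics"]); return T[:3,3],np.c_[p,np.ones(len(p))]@T[:3,:3].T
def plane(c,uv,z):
    o,r=rays(c,uv); return o+r*((z-o[2])/r[:,2])[:,None]
def pts(c,d,mask=None):
    m=(d>0) if mask is None else (d>0)&(mask>0)
    v,u=np.nonzero(m); o,r=rays(c,np.c_[u,v]); return o+r*d[v,u][:,None]
E
python3 - <<'E'
from h import *
s=sensors.observe(); print(s["time_s"],s["position"],s["tool_rot"],s["grip_width"],s["ft_force"])
a=[grab(n) for n in("scene","side","wrist")]
for n,(c,im,d) in zip("abc",a): np.savez(f"pics/{n}.npz",im=im,d=d); cv2.imwrite(f"pics/{n}.png",im)
import json
print([np.round(x[0]["extrinsics"],2).tolist() for x in a])
cv2.imwrite("pics/two.png",cv2.resize(np.hstack([a[0][1],a[1][1]]),(800,300)))
E
```

```text
pics
0.0 [0.15014665 0.52875178 0.20647296] [[-7.20340425e-04  2.73271061e-01  9.61936801e-01]
 [-1.37932801e-03  9.61935864e-01 -2.73271828e-01]
 [-9.99998789e-01 -1.52367512e-03 -3.15990859e-04]] 0.08522908736901524 [ 1.21134614  0.03137686 -0.22826061]
[[[-0.8, 0.33, -0.5, 1.17], [0.6, 0.46, -0.65, 0.87], [0.02, -0.82, -0.57, 0.9], [0.0, 0.0, 0.0, 1.0]], [[0.83, -0.39, 0.41, -0.0], [-0.56, -0.6, 0.57, -0.68], [0.02, -0.7, -0.71, 0.87], [0.0, 0.0, 0.0, 1.0]], [[0.27, 0.92, 0.3, 0.07], [0.96, -0.26, -0.09, 0.55], [-0.0, 0.31, -0.95, 0.37], [0.0, 0.0, 0.0, 1.0]]]
```

View pics/a.png

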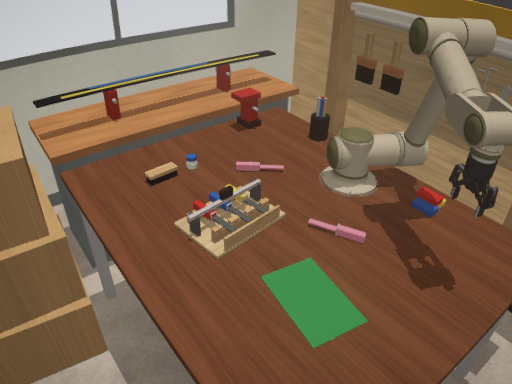

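View pics/b.png

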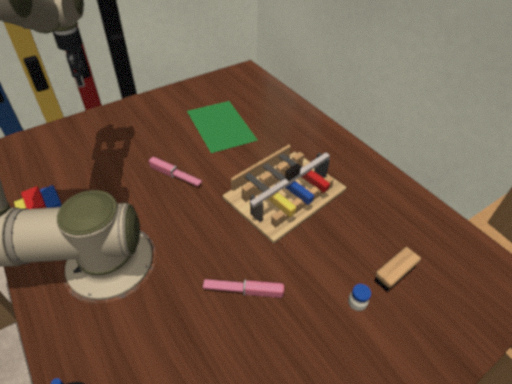

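The scene view shows the rack around (230,220), with the red file at the left near (203,208), the grip at (226,193) and the mat at (312,298). The side view shows the rack at (285,190), red at (318,180), yellow at (284,203) and the mat at (222,126). The pink look-alikes lie on the bare bench.

```bash
python3 - <<'E'
from h import *
for n,f in(("scene","a"),("side","b")):
    z=np.load(f"pics/{f}.npz"); im,d=z["im"],z["d"]; c=cams.calibration(n)
    P=np.zeros(im.shape); P[d>0]=pts(c,d)
    hsv=cv2.cvtColor(im,cv2.COLOR_BGR2HSV); H,S,V=[hsv[...,i].astype(int) for i in range(3)]
    box=(P[...,0]>.2)&(P[...,0]<.9)&(abs(P[...,1])<.6)&(d>0)
    Z=P[...,2]
    ms={"green":(H>45)&(H<85)&(S>120)&box&(Z<.02),
     "red":((H<6)|(H>174))&(S>180)&(Z>.045)&(Z<.09)&box,"blue":(H>105)&(H<130)&(S>130)&(Z>.045)&(Z<.09)&box,
     "yellow":(H>22)&(H<34)&(S>170)&(Z>.045)&(Z<.09)&box,
     "hi":(Z>.085)&(Z<.108)&box,"grip":(Z>.113)&(Z<.16)&box, "cap":(H>100)&(H<125)&(S>150)&box&(Z<.07),
     "pink":(H>160)&(H<175)&(S>60)&box&(Z<.06),"board":(Z>.01)&(Z<.025)&(H>10)&(H<25)&(V>120)&box}
    print(n)
    for k,m in ms.items():
        m=m.astype(np.uint8); q=P[m>0]
        if len(q)<8: print(k,len(q)); continue
        r=cv2.minAreaRect((q[:,:2]*1000).astype(np.float32))
        print(k,len(q),np.round(np.median(q,0),3),"zrange",np.round(np.percentile(q[:,2],[2,98]),3),"rect",np.round(r[0]),np.round(r[1]),round(r[2],1))
E
```

```text
scene
green 4701 [0.567 0.379 0.004] zrange [0.    0.007] rect [559. 364.] [278. 183.] 80.5
red 111 [ 0.633 -0.119  0.071] zrange [0.051 0.076] rect [ 627. -100.] [26. 96.] 8.7
blue 146 [ 0.559 -0.144  0.06 ] zrange [0.046 0.077] rect [ 522. -271.] [416.  45.] 77.2
yellow 0
hi 443 [ 0.574 -0.074  0.092] zrange [0.085 0.104] rect [551. -80.] [323.  44.] 7.7
grip 88 [ 0.554 -0.075  0.126] zrange [0.114 0.131] rect [551. -78.] [51. 20.] 9.7
cap 44 [ 0.477 -0.449  0.056] zrange [0.049 0.07 ] rect [ 516. -303.] [353.  33.] 74.7
pink 325 [0.29 0.16 0.03] zrange [0.016 0.037] rect [ 308. -125.] [278. 804.] 24.2
board 1302 [ 0.645 -0.051  0.016] zrange [0.011 0.022] rect [ 569. -198.] [323. 515.] 8.5
side
green 1966 [0.555 0.351 0.004] zrange [-0.     0.007] rect [559. 364.] [279. 180.] 81.5
red 226 [ 0.618 -0.118  0.071] zrange [0.053 0.077] rect [ 623. -114.] [27. 77.] 10.4
blue 458 [ 0.513 -0.299  0.057] zrange [0.051 0.076] rect [ 512. -282.] [399.  44.] 77.1
yellow 0
hi 594 [ 0.521 -0.087  0.093] zrange [0.086 0.105] rect [547. -81.] [320.  46.] 7.3
grip 121 [ 0.544 -0.085  0.127] zrange [0.114 0.131] rect [546. -82.] [51. 21.] 11.2
cap 263 [ 0.473 -0.452  0.055] zrange [0.051 0.069] rect [ 511. -283.] [396.  40.] 76.8
pink 756 [ 0.277 -0.253  0.027] zrange [0.015 0.037] rect [ 299. -132.] [260. 815.] 20.4
board 2207 [ 0.468 -0.125  0.016] zrange [0.012 0.022] rect [ 565. -202.] [323. 521.] 8.5
```

Red and the bar check out against the sizes given: grip top 0.128, bar yaw about 8.5°, mat yaw about 81°. I'm moving above the bar grip.

```bash
python3 -m crank '{"hand":[0,0,0,0,0],"translation":[[-0.002,-0.032,0.037],[-0.004,-0.064,0.073],[-0.006,-0.095,0.110],[-0.008,-0.127,0.147],[-0.010,-0.159,0.183]],"dr":[[0,0,0],[0,0,0],[0,0,0],[0,0,0],[0,0,0]]}' 40
python3 -m crank '{"hand":[0,0,0,0,0],"translation":[[-0.002,-0.032,0.037],[-0.004,-0.064,0.073],[-0.006,-0.095,0.110],[-0.008,-0.127,0.147],[-0.010,-0.159,0.183]],"dr":[[0,0,0],[0,0,0],[0,0,0],[0,0,0],[0,0,0]]}'
python3 -m crank '{"hand":[0,0,0,0,0],"translation":[[-0.002,-0.032,0.037],[-0.004,-0.064,0.073],[-0.006,-0.095,0.110],[-0.008,-0.127,0.147],[-0.010,-0.159,0.183]],"dr":[[-0.08,0,0],[-0.17,0,0],[-0.25,0,0],[-0.34,0,0],[-0.42,0,0]]}'
python3 -m crank '{"hand":[80,80],"translation":[[0,0,0],[0,0,0]],"dr":[[0,0,0],[0,0,0]]}'
python3 - <<'E'
from h import *
s=sensors.observe(); print(s["time_s"],s["position"],np.round(s["tool_rot"],3),s["q"])
c,im,d=grab("wrist","w1.png"); P=pts(c,d)
for lo,hi in((.113,.16),(.085,.108)):
    q=P[(P[:,2]>lo)&(P[:,2]<hi)&(abs(P[:,0]-.549)<.18)&(abs(P[:,1]+.08)<.06)]
    print(len(q),np.round(np.median(q,0),4),np.percentile(q[:,2],98),cv2.minAreaRect((q[:,:2]*1000).astype(np.float32)))
    u,v=q[:,0]-q[:,0].mean(),q[:,1]-q[:,1].mean(); print("yaw",np.degrees(np.arctan2((u*v).sum(),(u*u).sum())))
E
```

```text
time_s: 0.65
position: [0.2834, 0.3244, 0.2171]
tool_rot: [[-0.0, 0.273, 0.962], [-0.0, 0.962, -0.273], [-1.0, -0.0, -0.0]]
ft_force: [0.5, 0.4, 0.4]
grip_width: 0.0854
time_s: 1.15
position: [0.4162, 0.1212, 0.2272]
tool_rot: [[0.0, 0.274, 0.962], [0.0, 0.962, -0.274], [-1.0, 0.0, 0.0]]
ft_force: [-0.0, 1.1, 0.3]
grip_width: 0.0851
time_s: 1.65
position: [0.5488, -0.0818, 0.237]
tool_rot: [[-0.0, -0.146, 0.989], [0.0, 0.989, 0.146], [-1.0, 0.0, -0.0]]
ft_force: [0.2, 0.4, 0.5]
grip_width: 0.0852
time_s: 1.85
position: [0.548, -0.0803, 0.2363]
tool_rot: [[-0.001, -0.141, 0.99], [0.001, 0.99, 0.141], [-1.0, 0.001, -0.001]]
ft_force: [-0.8, -0.5, -0.9]
grip_width: 0.0598
1.85 [ 0.547955   -0.08033854  0.23634485] [[-0.001 -0.141  0.99 ]
 [ 0.001  0.99   0.141]
 [-1.     0.001 -0.001]] [-2.05961369e+01  2.11643762e+01  7.04640527e+01  1.12412331e-02
  8.84642391e+01 -1.18692338e+02]
887 [ 0.5446 -0.0822  0.1272] 0.12876849599732074 ((546.65283203125, -82.10281372070312), (49.389556884765625, 17.41484260559082), 8.40666675567627)
yaw 6.939962796061282
3932 [ 0.482  -0.0884  0.0925] 0.09417267763137263 ((546.7023315429688, -81.41451263427734), (319.1963806152344, 43.68846130371094), 7.497716426849365)
yaw 7.594421228911561
```

View pics/w1.png

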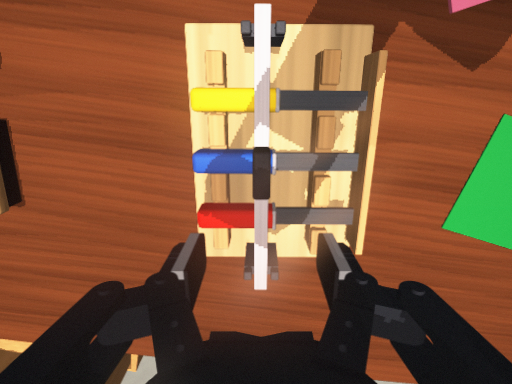

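The wrist view shows the bar grip at pixel (262,172), above the blue file, and red at (236,216), nearest the gripper. The measured grip centre is (0.5465,-0.082). Going down and gripping.

```bash
python3 -m crank '{"hand":[80,80,80,80,80],"translation":[[0.035,-0.0015,-0.0017],[0.07,-0.0015,-0.0017],[0.105,-0.0015,-0.0017],[0.13,-0.0015,-0.0017],[0.142,-0.0015,-0.0017]],"dr":[[0,0,0],[0,0,0],[0,0,0],[0,0,0],[0,0,0]]}' 40
python3 -m crank '{"hand":[80,170,255,255,255],"translation":[[0,0,0],[0,0,0],[0,0,0],[0,0,0],[0,0,0]],"dr":[[0,0,0],[0,0,0],[0,0,0],[0,0,0],[0,0,0]]}'
python3 -m crank '{"hand":[255,255,255,255,255],"translation":[[0,0,0],[0,0,0],[0,0,0],[0,0,0],[0,0,0]],"dr":[[0,0,0],[0,0,0],[0,0,0],[0,0,0],[0,0,0]]}' 50
```

```text
time_s: 2.4
position: [0.5451, -0.0798, 0.0935]
tool_rot: [[-0.003, -0.144, 0.99], [0.001, 0.99, 0.144], [-1.0, 0.002, -0.003]]
ft_force: [-0.0, 0.3, 0.8]
grip_width: 0.0583
time_s: 2.9
position: [0.5471, -0.0816, 0.0965]
tool_rot: [[0.002, -0.143, 0.99], [-0.001, 0.99, 0.143], [-1.0, -0.001, 0.002]]
ft_force: [-0.8, 1.5, 6.1]
grip_width: 0.0162
time_s: 3.4
position: [0.5471, -0.0816, 0.0965]
tool_rot: [[0.002, -0.142, 0.99], [-0.0, 0.99, 0.142], [-1.0, -0.001, 0.002]]
ft_force: [-1.4, 1.1, 7.0]
grip_width: 0.0161
```

```bash
python3 -m crank '{"hand":[255,255,255,255,255],"translation":[[-0.008,0,0],[-0.02,0,0],[-0.035,0,0],[-0.055,0,0],[-0.075,0,0]],"dr":[[0,0,0],[0,0,0],[0,0,0],[0,0,0],[0,0,0]]}'
python3 - <<'E'
from h import *
c=cams.calibration("side"); d=np.load("pics/b.npz")["d"]; P=pts(c,d)
r=np.array([-.134,.991]); y=np.array([.991,.134]); L=P[:,:2]-[.5465,-.082]
a,b=L@r,L@y
m=(P[:,2]>.012)&(b>-.25)&(b<.22)&(a<-.0)&(a>-.45)
h,_,_=np.histogram2d(a[m],b[m],bins=[np.arange(-.44,.01,.02),np.arange(-.24,.23,.04)])
print(np.c_[np.round(np.arange(-.44,-.01,.02),2),h].astype(object))
E
```

```text
time_s: 3.9
position: [0.5465, -0.0816, 0.1717]
tool_rot: [[0.0, -0.143, 0.99], [-0.0, 0.99, 0.143], [-1.0, -0.0, 0.0]]
ft_force: [0.9, -0.1, -1.5]
grip_width: 0.0161
[[-0.44 0.0 0.0 0.0 0.0 0.0 0.0 0.0 0.0 0.0 0.0 0.0]
 [-0.42 0.0 0.0 0.0 0.0 0.0 0.0 9.0 24.0 0.0 0.0 0.0]
 [-0.4 0.0 0.0 23.0 3.0 50.0 112.0 110.0 91.0 1.0 0.0 0.0]
 [-0.38 0.0 0.0 169.0 41.0 68.0 108.0 101.0 95.0 1.0 0.0 0.0]
 [-0.36 0.0 0.0 135.0 42.0 34.0 57.0 39.0 30.0 0.0 0.0 0.0]
 [-0.34 0.0 0.0 9.0 0.0 0.0 0.0 0.0 0.0 0.0 0.0 0.0]
 [-0.32 0.0 0.0 0.0 0.0 0.0 0.0 0.0 0.0 0.0 0.0 0.0]
 [-0.3 0.0 0.0 0.0 0.0 0.0 0.0 0.0 0.0 0.0 0.0 0.0]
 [-0.28 0.0 0.0 0.0 0.0 0.0 0.0 0.0 0.0 0.0 0.0 0.0]
 [-0.26 0.0 0.0 0.0 0.0 0.0 0.0 0.0 0.0 0.0 0.0 0.0]
 [-0.24 0.0 0.0 0.0 0.0 0.0 0.0 0.0 0.0 0.0 0.0 0.0]
 [-0.22 0.0 0.0 0.0 0.0 0.0 0.0 0.0 0.0 0.0 0.0 0.0]
 [-0.2 0.0 0.0 0.0 0.0 0.0 0.0 0.0 0.0 0.0 0.0 0.0]
 [-0.18 0.0 0.0 0.0 0.0 0.0 0.0 0.0 0.0 0.0 0.0 0.0]
 [-0.16 0.0 0.0 0.0 0.0 0.0 0.0 0.0 0.0 0.0 0.0 0.0]
 [-0.14 0.0 0.0 0.0 0.0 0.0 0.0 0.0 0.0 0.0 0.0 0.0]
 [-0.12 0.0 0.0 0.0 0.0 0.0 0.0 0.0 0.0 0.0 0.0 0.0]
 [-0.1 0.0 0.0 57.0 60.0 46.0 61.0 53.0 46.0 44.0 44.0 0.0]
 [-0.08 0.0 0.0 93.0 179.0 141.0 191.0 92.0 188.0 80.0 64.0 0.0]
 [-0.06 0.0 1.0 110.0 97.0 46.0 92.0 32.0 87.0 27.0 24.0 1.0]
 [-0.04 0.0 0.0 95.0 63.0 40.0 61.0 19.0 67.0 8.0 21.0 1.0]
 [-0.02 0.0 0.0 209.0 159.0 112.0 193.0 128.0 139.0 54.0 152.0 2.0]]
```

```bash
python3 -m crank '{"hand":[255,255,255,255,255],"translation":[[0,-0.03,0],[0,-0.075,0],[0,-0.12,0],[0,-0.17,0],[0,-0.21,0]],"dr":[[0,0,0],[0,0,0],[0,0,0],[0,0,0],[0,0,0]]}'
python3 -m crank '{"hand":[255,255,255,255,255],"translation":[[0.03,0,0],[0.06,0,0],[0.09,0,0],[0.12,0,0],[0.14,0,0]],"dr":[[0,0,0],[0,0,0],[0,0,0],[0,0,0],[0,0,0]]}'
python3 -m crank '{"hand":[255,255,255,255],"translation":[[0.002,0,0],[0.004,0,0],[0.006,0,0],[0.006,0,0]],"dr":[[0,0,0],[0,0,0],[0,0,0],[0,0,0]]}'
python3 - <<'E'
from h import *
s=sensors.observe();print(s["position"],s["ft_force"])
c,im,d=grab("wrist"); P=pts(c,d)
q=P[(abs(P[:,1]+.29)<.08)&(P[:,2]>.006)&(P[:,2]<.04)&(P[:,0]>.3)&(P[:,0]<.75)]
for lo in np.arange(.34,.75,.04):
    k=q[(q[:,0]>lo)&(q[:,0]<lo+.04)]
    if len(k)>20: print(round(lo,2),len(k),np.round(np.median(k,0),4))
E
```

```text
time_s: 4.4
position: [0.5765, -0.2921, 0.171]
tool_rot: [[0.001, -0.142, 0.99], [-0.001, 0.99, 0.142], [-1.0, -0.001, 0.0]]
ft_force: [-0.1, 0.6, -2.1]
grip_width: 0.0162
time_s: 4.9
position: [0.576, -0.2891, 0.0287]
tool_rot: [[-0.002, -0.143, 0.99], [0.001, 0.99, 0.143], [-1.0, 0.001, -0.001]]
ft_force: [-0.2, 0.5, -1.5]
grip_width: 0.0161
time_s: 5.3
position: [0.577, -0.2897, 0.0253]
tool_rot: [[0.001, -0.143, 0.99], [-0.001, 0.99, 0.143], [-1.0, -0.001, 0.001]]
ft_force: [-0.3, -0.5, -2.3]
grip_width: 0.0164
[ 0.57697597 -0.28968261  0.02525782] [-0.29089512 -0.48960553 -2.27535631]
0.42 460 [ 0.4565 -0.3063  0.0214]
0.46 2365 [ 0.4789 -0.3036  0.0215]
0.5 1900 [ 0.5187 -0.2982  0.0214]
0.54 805 [ 0.5498 -0.2942  0.0217]
0.62 835 [ 0.6429 -0.2808  0.0213]
0.66 210 [ 0.6646 -0.2785  0.0213]
```

```bash
python3 -m crank '{"hand":[255,255,255,255],"translation":[[0.002,0,0],[0.004,0,0],[0.006,0,0],[0.006,0,0]],"dr":[[0,0,0],[0,0,0],[0,0,0],[0,0,0]]}'
python3 -m crank '{"hand":[255,255,255],"translation":[[0.001,0,0],[0.002,0,0],[0.002,0,0]],"dr":[[0,0,0],[0,0,0],[0,0,0]]}'
```

```text
time_s: 5.75
position: [0.5765, -0.2893, 0.0178]
tool_rot: [[-0.0, -0.143, 0.99], [0.0, 0.99, 0.143], [-1.0, 0.0, -0.0]]
ft_force: [0.1, -0.1, -0.7]
grip_width: 0.016
time_s: 6.05
position: [0.5766, -0.2895, 0.0176]
tool_rot: [[0.001, -0.143, 0.99], [-0.001, 0.99, 0.143], [-1.0, -0.001, 0.001]]
ft_force: [-4.5, 1.4, 8.3]
grip_width: 0.016
```

Contact with the bench at about 8 N. Releasing, then moving straight up.

```bash
python3 -m crank '{"hand":[230,190,120,80,80],"translation":[[0,0,0],[0,0,0],[0,0,0],[0,0,0],[0,0,0]],"dr":[[0,0,0],[0,0,0],[0,0,0],[0,0,0],[0,0,0]]}'
python3 -m crank '{"hand":[80,80,80,80,80],"translation":[[-0.03,0,0],[-0.07,0,0],[-0.12,0,0],[-0.17,0,0],[-0.21,0,0]],"dr":[[0,0,0],[0,0,0],[0,0,0],[0,0,0],[0,0,0]]}'
python3 -m crank '{"hand":[80,80,80,80,80],"translation":[[0,0.04,0],[0,0.08,0],[0,0.13,0.01],[0,0.17,0.02],[0,0.2,0.03]],"dr":[[0,0,0],[0,0,0],[0,0,0],[0,0,0],[0,0,0]]}'
cat > f.py <<'E'
from h import *
def red(c,im,d,zt=.0):
    hsv=cv2.cvtColor(im,cv2.COLOR_BGR2HSV); H,S,V=[hsv[...,i] for i in range(3)]
    m=(((H<6)|(H>176))&(S>170)&(d>0)).astype(np.uint8); P=pts(c,d,m)
    k=(P[:,2]>zt)&(abs(P[:,0]-.6)<.25)&(P[:,2]<.3)&(abs(P[:,1]-.15)<.45); P=P[k]
    r=cv2.minAreaRect((P[:,:2]*1000).astype(np.float32)); print("red",len(P),np.median(P,0),"ztop",np.percentile(P[:,2],95),r)
    return P
E
python3 - <<'E'
from f import *
s=sensors.observe(); print(s["time_s"],s["position"])
c,im,d=grab("wrist","w2.png"); P=red(c,im,d,.06)
t=P[P[:,2]>np.percentile(P[:,2],60)]; print(cv2.minAreaRect((t[:,:2]*1000).astype(np.float32)))
vx=cv2.fitLine(P[:,:2].astype(np.float32),cv2.DIST_L2,0,.001,.001).ravel(); print(vx,np.degrees(np.arctan2(vx[1],vx[0])))
E
```

```text
time_s: 6.55
position: [0.5766, -0.2894, 0.016]
tool_rot: [[-0.0, -0.143, 0.99], [0.0, 0.99, 0.143], [-1.0, 0.0, -0.0]]
ft_force: [0.4, -0.0, -0.2]
grip_width: 0.0586
time_s: 7.05
position: [0.5766, -0.2894, 0.2294]
tool_rot: [[0.002, -0.143, 0.99], [-0.002, 0.99, 0.143], [-1.0, -0.002, 0.002]]
ft_force: [-0.1, -0.4, -0.0]
grip_width: 0.0584
time_s: 7.55
position: [0.5774, -0.0846, 0.2264]
tool_rot: [[0.0, -0.144, 0.99], [0.0, 0.99, 0.144], [-1.0, 0.0, 0.0]]
ft_force: [-0.4, -0.7, -0.5]
grip_width: 0.0585
7.55 [ 0.57742504 -0.08463672  0.22641941]
red 1699 [ 0.61915264 -0.10310799  0.07289545] ztop 0.07434702011399097 ((622.2166137695312, -103.10069274902344), (26.52313995361328, 90.74398803710938), 7.843112468719482)
((622.2592163085938, -103.23457336425781), (21.705720901489258, 90.31290435791016), 8.967307090759277)
[ 0.1300933  -0.99150175  0.61964977 -0.10309368] -82.52501
```

View pics/w2.png

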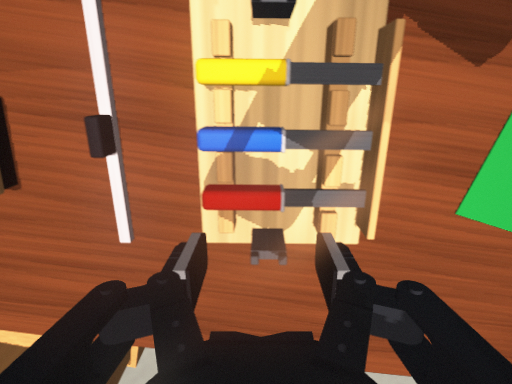

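The bar lies flat at the left (100,130) and the rack is untouched. Red handle spans (204–282,197), giving a grip point of about (0.6176,-0.0688). That puts it 72 mm from the rack centre line, which matches the spec. I'm turning by 90° over it.

```bash
python3 -m crank '{"hand":[80,80,80,80,80],"translation":[[0,0.002,0.01],[0,0.004,0.02],[0,0.006,0.03],[0,0.01,0.042],[0,0.01,0.042]],"dr":[[0.14,0,0],[0.28,0,0],[0.42,0,0],[0.56,0,0],[0.7,0,0]]}'
python3 -m crank '{"hand":[80,80,80,80,80],"translation":[[0,0,0],[0,0,0],[0,0,0],[0,0,0],[0,0,0]],"dr":[[0.14,0,0],[0.28,0,0],[0.42,0,0],[0.56,0,0],[0.7,0,0]]}'
python3 -m crank '{"hand":[90,90,90],"translation":[[0,0,0],[0,0,0],[0,0,0]],"dr":[[0.1,0,0],[0.18,0,0],[0.18,0,0]]}'
python3 - <<'E'
from f import *
s=sensors.observe(); print(s["time_s"],s["position"],np.round(s["tool_rot"],3))
c,im,d=grab("wrist","w3.png"); P=red(c,im,d,.06)
u=np.array([-.134,.991]);w=np.array([.991,.134]);A=pts(c,d); L=A[:,:2]-[.6176,-.0688]
a,b=L@u,L@w
m=(abs(b)<.009)&(A[:,2]<.085)
for lo in np.arange(-.1,.15,.005):
    k=m&(a>=lo)&(a<lo+.005)
    if k.sum()>3: print(round(lo,3),k.sum(),np.round(np.median(A[k,2]),4),end="; ")
k=(A[:,2]>.068)&(A[:,2]<.08)&(a<.01)&(a>-.08)&(abs(b)<.02); print("\nb",np.percentile(b[k],[1,50,99]))
E
```

```text
time_s: 8.1
position: [0.6187, -0.0709, 0.2256]
tool_rot: [[-0.0, 0.533, 0.846], [0.0, 0.846, -0.533], [-1.0, 0.0, -0.0]]
ft_force: [-0.6, 0.6, -0.9]
grip_width: 0.0587
time_s: 8.6
position: [0.6178, -0.0715, 0.2259]
tool_rot: [[-0.0, 0.953, 0.303], [0.0, 0.303, -0.953], [-1.0, -0.0, -0.0]]
ft_force: [-0.4, 0.2, 0.1]
grip_width: 0.0585
time_s: 8.9
position: [0.6178, -0.0715, 0.226]
tool_rot: [[-0.0, 0.991, 0.133], [0.0, 0.133, -0.991], [-1.0, -0.0, -0.0]]
ft_force: [-0.2, -0.2, 0.4]
grip_width: 0.055
8.9 [ 0.61782701 -0.07150728  0.22596604] [[-0.     0.991  0.133]
 [ 0.     0.133 -0.991]
 [-1.    -0.    -0.   ]]
red 1551 [ 0.6227463  -0.09934044  0.07314043] ztop 0.074484085236907 ((622.81494140625, -100.28475952148438), (25.12029266357422, 97.17633819580078), 6.980930328369141)
-0.085 7 0.0717; -0.08 51 0.0732; -0.075 56 0.0735; -0.07 57 0.0736; -0.065 55 0.0736; -0.06 59 0.0734; -0.055 60 0.0735; -0.05 60 0.0734; -0.045 60 0.0733; -0.04 60 0.0734; -0.035 60 0.0736; -0.03 60 0.0732; -0.025 60 0.0734; -0.02 64 0.0735; -0.015 70 0.0734; -0.01 71 0.0734; -0.005 64 0.0737; 0.0 70 0.0735; 0.005 74 0.0735; 0.01 65 0.0735; 0.015 108 0.0632; 0.02 64 0.0595; 0.025 75 0.0594; 0.03 69 0.0598; 0.035 64 0.0598; 0.04 79 0.0599; 0.045 64 0.0599; 0.05 80 0.0599; 0.055 75 0.0598; 0.06 68 0.06; 0.065 80 0.0598; 0.07 79 0.0598; 0.075 64 0.0598; 0.08 79 0.0599; 0.085 80 0.0597; 0.09 81 0.0598; 0.095 85 0.0599; 0.1 85 0.0597; 0.105 85 0.0596; 0.11 84 0.0596; 0.115 17 0.0598; 0.12 174 0.0498; 0.125 97 0.0656; 0.13 36 0.0652; 0.14 18 -0.0; 0.145 69 -0.0007; 
b [-0.01194068  0.00023275  0.0129827 ]
```

View pics/w3.png

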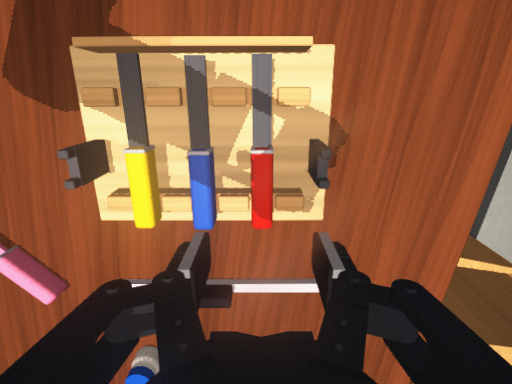

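The wrist view shows the red file at column 262, rows 148–228, right below the tool. Handle runs -82 to +17 mm and the blade tip is at +116 mm from my estimate, so the TCP is on the grip point to within a millimetre. Going down and gripping.

```bash
python3 -m crank '{"hand":[90,90,90,90,90],"translation":[[0.045,0,0],[0.09,0,0],[0.13,0,0],[0.16,0,0],[0.17,0,0]],"dr":[[0,0,0],[0,0,0],[0,0,0],[0,0,0],[0,0,0]]}' 40
python3 -m crank '{"hand":[90,90,130,180,255],"translation":[[0.008,0,0],[0.013,0,0],[0.013,0,0],[0.013,0,0],[0.013,0,0]],"dr":[[0,0,0],[0,0,0],[0,0,0],[0,0,0],[0,0,0]]}'
python3 -m crank '{"hand":[255,255,255,255],"translation":[[0,0,0],[0,0,0],[0,0,0],[0,0,0]],"dr":[[0,0,0],[0,0,0],[0,0,0],[0,0,0]]}' 50
```

```text
time_s: 9.45
position: [0.6163, -0.0709, 0.053]
tool_rot: [[-0.005, 0.991, 0.135], [0.002, 0.135, -0.991], [-1.0, -0.005, -0.002]]
ft_force: [-0.3, -0.6, 0.5]
grip_width: 0.0552
time_s: 9.95
position: [0.6186, -0.0714, 0.0445]
tool_rot: [[0.002, 0.991, 0.134], [-0.001, 0.134, -0.991], [-1.0, 0.002, 0.001]]
ft_force: [0.4, -0.1, 4.1]
grip_width: 0.0244
time_s: 10.35
position: [0.6186, -0.0714, 0.0445]
tool_rot: [[0.003, 0.991, 0.134], [-0.001, 0.134, -0.991], [-1.0, 0.002, 0.001]]
ft_force: [-0.5, 0.2, 6.9]
grip_width: 0.0241
```

```bash
python3 -m crank '{"hand":[255,255,255,255,255],"translation":[[-0.008,0,0],[-0.025,0,0],[-0.055,0,0],[-0.095,0,0],[-0.13,0,0]],"dr":[[0,0,0],[0,0,0],[0,0,0],[0,0,0],[0,0,0]]}'
python3 -m crank '{"hand":[255,255,255,255,255],"translation":[[0,-0.001,-0.03],[0,-0.001,-0.07],[0,-0.002,-0.115],[0,-0.002,-0.16],[0,-0.003,-0.21]],"dr":[[0,0,0],[0,0,0],[0,0,0],[0,0,0],[0,0,0]]}'
python3 -m crank '{"hand":[255,255,255,255,255],"translation":[[0,-0.001,-0.045],[0,-0.001,-0.09],[0,-0.002,-0.135],[0,-0.002,-0.18],[0,-0.003,-0.21]],"dr":[[0.06,0,0],[0.12,0,0],[0.18,0,0],[0.24,0,0],[0.291,0,0]]}'
python3 -m crank '{"hand":[255,255,255,255,255],"translation":[[0.03,0,0],[0.06,0,0],[0.09,0,0],[0.11,0,0],[0.11,0,0]],"dr":[[0,0,0],[0,0,0],[0,0,0],[0,0,0],[0,0,0]]}'
python3 - <<'E'
from f import *
s=sensors.observe(); print(s["time_s"],s["position"],s["ft_force"])
c,im,d=grab("wrist","w4.png"); P=red(c,im,d,.03)
yaw=np.radians(81);u=np.array([np.cos(yaw),np.sin(yaw)]);w=np.array([u[1],-u[0]]);A=pts(c,d); L=A[:,:2]-s["position"][:2]
a,b=L@u,L@w
for lo in np.arange(-.1,.15,.02):
    k=(abs(b)<.008)&(a>=lo)&(a<lo+.02)&(A[:,2]<.12)
    if k.sum()>3: print(round(lo,3),k.sum(),np.round(np.median(A[k,2]),4),end="; ")
E
```

```text
time_s: 10.85
position: [0.6176, -0.0712, 0.1752]
tool_rot: [[0.0, 0.991, 0.134], [-0.0, 0.134, -0.991], [-1.0, 0.0, 0.0]]
ft_force: [1.0, -0.4, -1.5]
grip_width: 0.0238
time_s: 11.35
position: [0.5863, 0.1377, 0.1735]
tool_rot: [[0.0, 0.991, 0.133], [-0.0, 0.133, -0.991], [-1.0, 0.0, 0.0]]
ft_force: [1.2, 0.4, -1.2]
grip_width: 0.0241
time_s: 11.85
position: [0.5546, 0.3469, 0.1733]
tool_rot: [[-0.0, 0.988, -0.157], [0.0, -0.157, -0.988], [-1.0, -0.001, -0.0]]
ft_force: [0.3, -0.3, -2.8]
grip_width: 0.0239
time_s: 12.35
position: [0.5542, 0.3435, 0.0604]
tool_rot: [[-0.006, 0.988, -0.156], [-0.002, -0.156, -0.988], [-1.0, -0.005, 0.003]]
ft_force: [0.3, -0.1, -1.8]
grip_width: 0.0238
12.35 [0.55416686 0.34348239 0.06036987] [ 0.30101325 -0.14515304 -1.83157261]
red 5114 [0.55201184 0.32625336 0.0891124 ] ztop 0.09032767307276551 ((551.002685546875, 321.7962646484375), (83.82760620117188, 26.55154800415039), 81.50613403320312)
-0.08 21 0.0893; -0.06 718 0.0895; -0.04 821 0.0895; -0.02 921 0.0894; 0.0 1318 0.0891; 0.02 1005 0.0753; 0.04 1123 0.0753; 0.06 1282 0.0754; 0.08 1446 0.0753; 0.1 1547 0.0752; 0.12 8 0.0021;
```

View pics/w4.png

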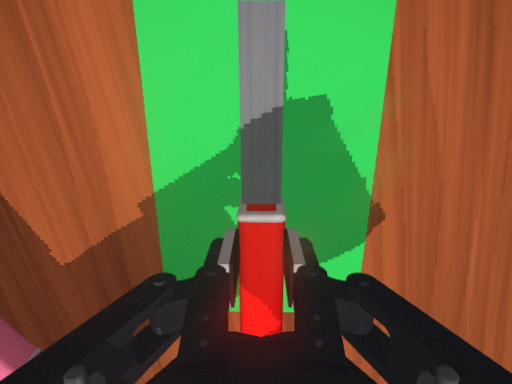

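The file is level and lined up with the mat, handle at (262,275), 52 mm above it by depth. It only seems to overhang the edge because of its height: by the numbers the butt is 38 mm inside. Lowering.

```bash
python3 -m crank '{"hand":[255,255,255,255,255],"translation":[[0.015,0,0],[0.03,0,0],[0.04,0,0],[0.046,0,0],[0.046,0,0]],"dr":[[0,0,0],[0,0,0],[0,0,0],[0,0,0],[0,0,0]]}'
python3 -m crank '{"hand":[255,255,255,255],"translation":[[0.002,0,0],[0.004,0,0],[0.005,0,0],[0.005,0,0]],"dr":[[0,0,0],[0,0,0],[0,0,0],[0,0,0]]}'
```

```text
time_s: 12.9
position: [0.5558, 0.3441, 0.0172]
tool_rot: [[-0.0, 0.988, -0.156], [-0.0, -0.156, -0.988], [-1.0, -0.0, 0.0]]
ft_force: [-0.2, -1.3, -1.2]
grip_width: 0.0237
time_s: 13.3
position: [0.5558, 0.3441, 0.0122]
tool_rot: [[0.0, 0.988, -0.156], [-0.0, -0.156, -0.988], [-1.0, 0.0, 0.0]]
ft_force: [-0.2, 0.3, -1.1]
grip_width: 0.0239
```

```bash
python3 -m crank '{"hand":[255,255,255,255],"translation":[[0.001,0,0],[0.002,0,0],[0.003,0,0],[0.003,0,0]],"dr":[[0,0,0],[0,0,0],[0,0,0],[0,0,0]]}'
python3 -m crank '{"hand":[255,255,255],"translation":[[0.001,0,0],[0.0015,0,0],[0.0015,0,0]],"dr":[[0,0,0],[0,0,0],[0,0,0]]}'
```

```text
time_s: 13.7
position: [0.5557, 0.3441, 0.0089]
tool_rot: [[-0.0, 0.988, -0.156], [-0.0, -0.156, -0.988], [-1.0, -0.0, 0.0]]
ft_force: [-0.5, -0.4, -1.1]
grip_width: 0.0242
time_s: 14.0
position: [0.5558, 0.3442, 0.0076]
tool_rot: [[0.0, 0.988, -0.156], [0.0, -0.156, -0.988], [-1.0, 0.0, -0.0]]
ft_force: [0.1, -0.0, -0.8]
grip_width: 0.024
```

```bash
python3 -m crank '{"hand":[255,255,255],"translation":[[0.0005,0,0],[0.001,0,0],[0.001,0,0]],"dr":[[0,0,0],[0,0,0],[0,0,0]]}'
```

```text
time_s: 14.3
position: [0.5559, 0.3442, 0.0075]
tool_rot: [[0.001, 0.988, -0.156], [0.0, -0.156, -0.988], [-1.0, 0.001, -0.0]]
ft_force: [-1.7, -1.0, 5.7]
grip_width: 0.0238
```

Contact at about 6 N. Releasing and backing off upward.

```bash
python3 -m crank '{"hand":[230,190,140,100,100],"translation":[[0,0,0],[0,0,0],[0,0,0],[0,0,0],[0,0,0]],"dr":[[0,0,0],[0,0,0],[0,0,0],[0,0,0],[0,0,0]]}'
python3 -m crank '{"hand":[100,100,100,100,100],"translation":[[-0.02,0,0],[-0.06,0,0],[-0.11,0,0],[-0.16,0,0],[-0.2,0,0]],"dr":[[0,0,0],[0,0,0],[0,0,0],[0,0,0],[0,0,0]]}'
python3 -m crank '{"hand":[100,100,100],"translation":[[0,0,0],[0,0,0],[0,0,0]],"dr":[[0,0,0],[0,0,0],[0,0,0]]}'
python3 - <<'E'
from f import *
c,im,d=grab("wrist"); P=red(c,im,d,.01)
hsv=cv2.cvtColor(im,cv2.COLOR_BGR2HSV)
g=pts(c,d,cv2.inRange(hsv,(45,120,30),(85,255,255))); g=g[abs(g[:,2]-.003)<.01]; print("mat",cv2.minAreaRect((g[:,:2]*1000).astype(np.float32)))
_,s,_=grab("scene"); _,s2,_=grab("side")
cv2.imwrite("pics/end.png",np.vstack([cv2.resize(np.hstack([s,s2]),(800,300)),cv2.resize(im,(400,300)).repeat(2,1)[:, ::1][:, :800]]))
E
```

```text
time_s: 14.8
position: [0.5558, 0.3442, 0.0065]
tool_rot: [[-0.0, 0.988, -0.156], [-0.0, -0.156, -0.988], [-1.0, -0.0, 0.0]]
ft_force: [0.4, -0.4, 0.4]
grip_width: 0.0516
time_s: 15.3
position: [0.5559, 0.3443, 0.2099]
tool_rot: [[0.002, 0.988, -0.156], [0.001, -0.156, -0.988], [-1.0, 0.002, -0.001]]
ft_force: [0.3, 0.8, -1.2]
grip_width: 0.0517
time_s: 15.6
position: [0.5552, 0.3439, 0.2049]
tool_rot: [[-0.003, 0.988, -0.156], [-0.001, -0.156, -0.988], [-1.0, -0.003, 0.002]]
ft_force: [0.3, 0.5, -0.5]
grip_width: 0.0516
red 1377 [0.55206194 0.31589725 0.03613288] ztop 0.037431553765697304 ((552.0309448242188, 315.3917236328125), (97.4166488647461, 23.99348258972168), 80.75415802001953)
mat ((558.72021484375, 361.70782470703125), (282.02191162109375, 181.39292907714844), 80.73566436767578)
```

View pics/end.png

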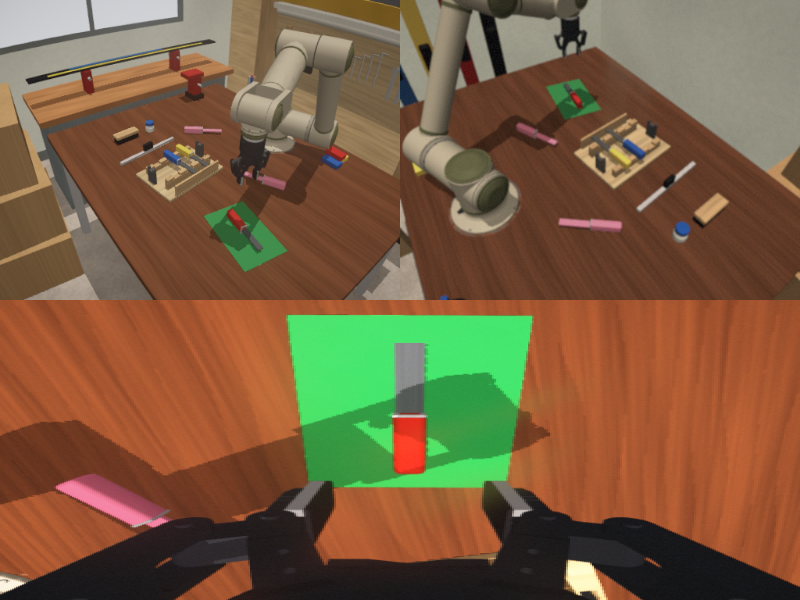

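The red file lies lengthwise and wholly on the mat, at (410,410) in the lower panel. The bar lies flat on bare bench at (147,150) in the left panel and (667,185) in the right one. Blue and yellow are still in the rack, and the jar and brush are in place. Handing in.

```bash
python3 -c "
from rig import env
env.close_job()"
```

```text
the job is handed in; nothing more can be done
```

I carried out the job as asked and handed it in just after 15.6 s of robot time; the hand-in reports no verdict.

- **Bar:** I lifted it by its black grip out of both brackets and set it flat on the bare bench to the robot's right of the rack. Touchdown force was about 8 N, and there are about 100 mm between it and the rack board.
- **Red file:** I took it out of the rack and laid it on the green mat, with about 6 N at touchdown. It lies at 80.75° and the mat at 80.74°, with the whole file on the mat: about 36 mm to the nearer end edge, more on the other sides.
- **Everything else:** In the final pictures the blue and yellow files are still in the rack, and the jar, the brush and the pink look-alikes appear unmoved. I judged these by eye and did not measure them again.
- **Checks:** The gripper finished clear of everything, about 0.2 m above the mat. No check failed or disagreed.

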